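# Short spin in the bench centrifuge

## Task

Give the loaded tubes in the small bench centrifuge a short spin, only pressing with closed fingertips: push the raised lid down until its catch holds it shut, then switch the machine on at the mains rocker, then press the long pulse key right down and keep it down. The machine spins only while that key is held, so finish still holding it; leave the two round keys alone, and do not shift or pick up the glassware and bottle beside the machine.

Things in the scene. Friction and masses are not known exactly. Their poses are not given: they have to be found in the camera images.
- centrifuge: white bench centrifuge, 225 deep (x) x 210 wide (y) x 118 mm high with its lid shut, heavy and fixed to the bench. Origin: centre of its underside on the bench; its x axis points from its front (console, robot's side) to its back, y to its left, z up. The front 75 mm (x -112 to -38 mm) is a console that slopes up towards the back at 15 degrees, its surface 60 mm high at the front, 70 mm in the middle and 80 mm at the back, where the front wall of the lid deck rises to 101 mm
- lid (a joint): lid angle, rad: 0.5 sprung open as found (front edge 65 mm up), 0 shut on its catch. Hinge line along the machine's y at x = +106 mm, height 106 mm. A spring lifts it: pushing at lid_push takes 2 N at first and 6 N from 0.09 down, where a sprung bolt gives way and snaps over the lid's striker bar as the lid reaches 0; rigid stop at -0.025 (3 mm lower). Let go above 0, it springs open again
- lid_panel: the lid: white frame 142 x 206 x 15 mm with a clear round window; origin on the hinge line, x and y like the machine's when shut, turning with the lid
- lid_push (a point): point on top of the lid's front bar (22 mm wide, along y), midway along it, 11 mm behind the lid's front edge; 131.5 mm in front of the hinge line and 12 mm above it when shut, so it moves on an arc, down and a little forward, to 118 mm above the bench
- power_rocker (a joint): black mains rocker 36 x 22 mm at the left of the console, rad: 0 = off as found (its near half, towards the robot, stands up), 0.4 = on (near half pressed in). Snap action: it flips over by itself past 0.2, which takes about 3.5 N on the near half
- rocker_near (a point): point on top of the rocker's raised near half, 11.5 mm in front of its pivot; it sinks 4.5 mm from off to on
- pulse_key (a joint): travel of the long white pulse key, m: 0 up, 0.004 fully down (along the console's normal, 15 degrees from vertical). A spring takes 1.8 N to start it and 4.2 N at the bottom; it comes up again when released
- pulse_key_cap: cap of the pulse key, 20 (x) x 46 (y) mm, rounded oblong, at the right of the console, 66 mm right of the machine's middle; stands 6.5 mm above the console, 2.5 mm when pressed. Origin: its centre at console level
- pulse_key_top (a point): centre of the top of the pulse key's cap
- run_key (a joint): travel of the left round key (timed run), 16 mm across, m: 0 up, 0.003 down; not to be pressed
- run_key_top (a point): centre of the top of the left round key
- open_key (a joint): travel of the right round key (lid release), 16 mm across, m: 0 up, 0.003 down; not to be pressed
- open_key_top (a point): centre of the top of the right round key
- dropper_bottle: dropper bottle, 38 mm across, 109 mm high, loose beside the machine; origin: centre of its underside
- weigh_bottle: glass weighing bottle with lid, 37 mm across, 51 mm high, loose beside the machine; origin: centre of its underside
- flask: small stoppered conical flask, 54 mm across, 103 mm high, loose beside the machine; origin: centre of its underside

How it is judged:
On the way, in this order (a step that is already met when the one before it is completed fails the run):
1. the lid is shut and stays shut on its catch with the fingers off it (value of joint lid below 0.04 rad and contact force between each of the arm, the fingers and lid_panel below 0.3 N), for 0.2 s.
2. the mains rocker is on (value of joint power_rocker above 0.3 rad), for 0.2 s.
3. the pulse key is pressed down by the fingers (value of joint pulse_key above 0.003 m and contact force between the fingers and pulse_key_cap above 1 N), for 0.2 s.
At the end, for the whole second after the job is handed in: Through the last second the fingers hold the pulse key down (more than 3 of its 4 mm, with more than 1 N), the lid is shut on its catch (under 0.04 rad) and not touched, the rocker is on (over 0.3 rad), and both round keys are up (all of step 3 and value of joint lid below 0.04 rad and value of joint power_rocker above 0.3 rad and contact force between the fingers and lid_panel below 0.3 N and value of joint each of run_key, open_key below 0.0012 m); the arm keeps its last pose, push and grip.
It fails at once if a round key is pressed (more than 1.2 mm) (value of joint any of run_key, open_key above 0.0012 m).
It fails at once if the dropper bottle, the weighing bottle or the flask is shifted or lifted by more than 15 mm (distance of any of dropper_bottle, weigh_bottle, flask from where it was at the start of the episode above 0.015 m).
It also fails if it takes over 48 s, if anything falls off the work surface, if the arm or the gripper's body presses on something with over 40 N, if the wrist force passes 120 N, or if a joint passes its speed limit or range.

## Robot

A 7-joint arm with a two-finger parallel gripper is mounted at the origin on a cart in front of the work surface, level with it; the furniture and walls round the work are solid. World frame = base frame: x ahead of the robot, y to its left, z up, the work surface at z = 0. Lengths are in m, angles in rad, forces in N, time in s.
With the tool pointing down it reaches from about 0.4 to 0.85 m from the base axis. Payload 10.4 kg.
Tool frame: the origin (TCP) lies at the very end of the fingers, on their centre line; the grasp point (between the pads) lies 19 mm behind it; z points along the fingers, y is the direction in which the jaws open and shut (so a half turn about z gives the same grasp; the last joint's range is limited). The gripper opens to 87 mm and grips with 3 to 60 N. Pads are 19 mm wide; open, the fingers measure 117 mm over their backs; the gripper's body (75 mm by 190 mm) begins 51 mm behind the grasp point.
Start: joints at [-1.32, 0.332, -0.065, 1.46, 0.022, 1.35, -0.088], TCP at [0.169, 0.602, 0.223] pointing down, gripper open.
Joint ranges: [-2.6, 2.6], [-0.5, 2.12], [-1.47, 1.34], [0.16, 2.42], [-1.27, 4.41], [0.06, 2.06], [-2.6, 2.6]. Speed limits (rad/s): [2.22, 2.22, 2.79, 2.79, 3.14, 3.14, 3.14].

## Interface

Orientations are given as a unit quaternion [x, y, z, w].
In Python, from bench import read_state, camera, close_job gives the robot as it stands.
- The arm moves only by the shell command python3 -m inch 'ROWS' [OPENING] [FORCE]. ROWS is JSON, a list of rows, each a list of 6 numbers: the shift along the tool's x, y, z as a fraction of full scale, then the turn, a rotation vector about the tool's x, y, z as a fraction of full scale. In form: [[tx, ty, tz, ax, ay, az], ...]. A call has 1 to 5 rows; each row shifts and turns the commanded pose from where the row before left it, along the tool's axes as they then stand; what a row does not reach is not made up. Full scale, the value 1, is 0.04 m for a shift and 120 degrees for a turn. A row lasts 1/8 s, in which the tool goes at most 62.5 mm and 10.7 degrees, less where a joint would pass 70% of its speed; a pose out of reach is approached as far as the arm can. A call with a number of a shift or a turn outside -1 to 1 is refused whole. A call with a gripper value outside its range is refused whole. OPENING is the opening, from -1 (shut) to 1 (fully open), so that 0 is half open, set as the call begins (- or left out, the last holds). The fingers move at their own pace and stop on an object; FORCE is the grip in N (left out, the last holds). Time passes only in rows, so rows that do not move let the fingers close. It gives the time, the measured TCP pose, the force and the opening at its end, in the units of the state.
- read_state(): the state, without advancing time (a new reading comes with each control period).
- camera(name): name is "scene" or "side" or "wrist"; returns a dict with "img" (400x640x3 uint8, red, green, blue), "depth" (400x640 float32, m along the optical axis (not along the pixel's ray), 0 where there is no reading), "fx", "fy", "cx", "cy" (pixels), "position" and "orientation" of the camera in the world; the wrist camera has in their place "tool_from_camera" (4x4, takes a point from camera to tool coordinates, whose origin is the TCP and whose axes are the flange's). Camera axes: x right, y down, z forward; pixel columns grow to the right and rows downward; lengths in m; the calibration is good to about 2 mm. A picture is of the moment at which its call begins: read the wrist's pose just before it.
- close_job(): hands the job in, once; it reports no verdict.
The state is a dict: "time": time; "joint_positions": joint angles; "joint_vel": joint speeds; "joint_torque": joint torques, N m; "ee_pos": TCP position; "eef_rot": TCP orientation; "ft_force": force on the tool from outside, world axes, zero at the start; "torque": the same for the moment, N m; "width": finger opening in m.
Only numpy, scipy, OpenCV 4.12 (cv2) and the standard library are available. Lean on these libraries where they do the work, as an engineer would, in place of code of your own. Each camera call takes 0.05 s, during which the arm holds its last target.

## Working session

There is one attempt and no reset: what is moved stays moved. The work goes in short steps, Python scripts to look and compute and a shell command to move; the robot and the scene stay as the last step left them, time stands still between calls to the robot, and variables do not carry over. Pictures are saved under pics/ and viewed, and the job is handed in when it is done.

```bash
mkdir -p pics; ls; cat > h.py <<'E'
import numpy as np, cv2
from scipy.spatial.transform import Rotation as R
from bench import read_state, camera
def snap(n,f):
    s=read_state(); c=camera(n); cv2.imwrite('pics/'+f+'.png',c['img'][:,:,::-1])
    if n=='wrist':
        T=np.eye(4);T[:3,:3]=R.from_quat(s['eef_rot']).as_matrix();T[:3,3]=s['ee_pos'];T=T@c['tool_from_camera']
    else:
        T=np.eye(4);T[:3,:3]=R.from_quat(c['orientation']).as_matrix();T[:3,3]=c['position']
    np.savez('pics/'+f+'.npz',img=c['img'],depth=c['depth'],T=T,K=[c['fx'],c['fy'],c['cx'],c['cy']])
def load(f): return np.load('pics/'+f+'.npz')
def ray(d,u,v):
    fx,fy,cx,cy=d['K'];r=d['T'][:3,:3]@np.array([(u-cx)/fx,(v-cy)/fy,1]);return d['T'][:3,3],r
def plane(d,u,v,z):
    o,r=ray(d,u,v);return o+r*(z-o[2])/r[2]
def dep(d,u,v):
    o,r=ray(d,u,v);return o+r*d['depth'][int(round(v)),int(round(u))]
def tri(l):
    A=np.zeros((3,3));b=np.zeros(3)
    for d,u,v in l:
        o,r=ray(d,u,v);r=r/np.linalg.norm(r);P=np.eye(3)-np.outer(r,r);A+=P;b+=P@o
    return np.linalg.solve(A,b)
E
python3 - <<'E'
from h import *
for n in('scene','side','wrist'):
    snap(n,n+'0'); print(load(n+'0')['T'].round(3).tolist(),load(n+'0')['K'])
print(read_state())
E
```

```text
pics
[[-0.816, -0.413, 0.404, 0.227], [-0.577, 0.592, -0.563, 0.533], [-0.006, -0.692, -0.722, 0.721], [0.0, 0.0, 0.0, 1.0]] [393.1857365  393.1857365  318.45168359 202.07784604]
[[0.931, -0.179, 0.318, 0.258], [-0.365, -0.509, 0.78, -0.692], [0.022, -0.842, -0.539, 0.6], [0.0, 0.0, 0.0, 1.0]] [443.57277288 443.57277288 315.56525907 195.37408079]
[[0.27, 0.924, 0.271, 0.095], [0.963, -0.259, -0.076, 0.623], [-0.0, 0.282, -0.96, 0.384], [0.0, 0.0, 0.0, 1.0]] [296.85810369 296.85810369 316.11551303 196.46583789]
{'time': 0.15, 'joint_positions': array([-1.31959616,  0.33274637, -0.06469603,  1.46073451,  0.02163121,
        1.34986089, -0.08851681]), 'joint_vel': array([-0.00084929, -0.00054598,  0.00045316, -0.00163457,  0.00079022,
        0.00111687,  0.00159961]), 'joint_torque': array([ 1.16439838e-03, -6.23628974e+01,  2.49508966e-02, -3.90139711e+01,
       -6.12285943e-02,  3.71970527e-02,  1.13480573e-04]), 'ee_pos': array([0.16893234, 0.6014517 , 0.22193104]), 'eef_rot': array([ 1.36471402e-01,  9.90643871e-01, -5.25306259e-04, -3.48502060e-05]), 'ft_force': array([-0.48840246, -0.382571  ,  0.18983409]), 'torque': array([ 0.01246813, -0.02982603, -0.03175618]), 'width': 0.0867929446891112}
```

View pics/scene0.png

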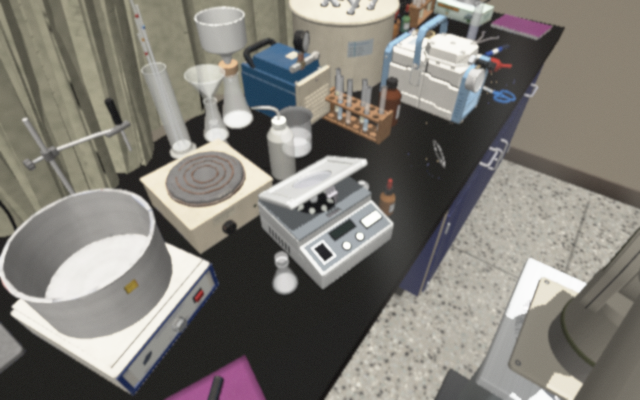

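View pics/side0.png

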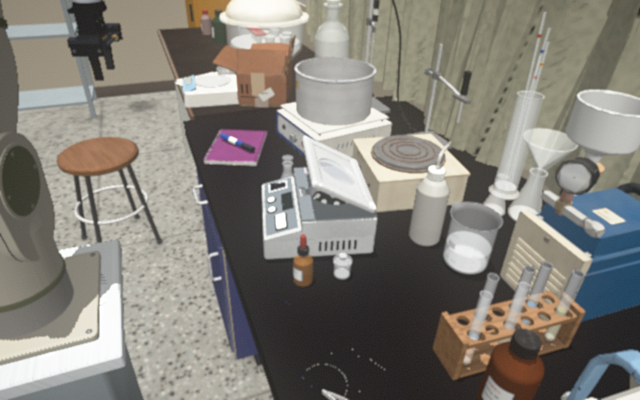

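View pics/wrist0.png

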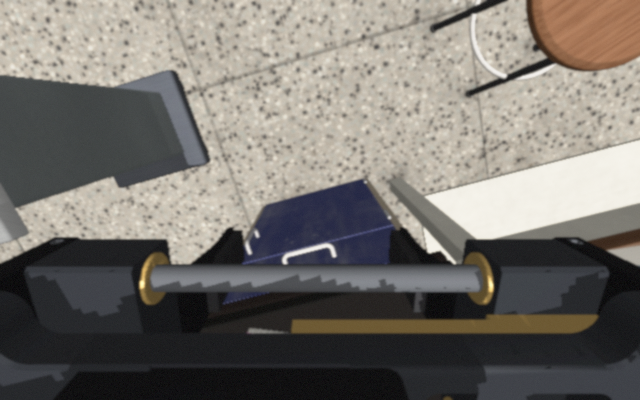

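The scene view shows the centrifuge at about (325,215), with its flask at (285,275) and the dropper bottle at (389,197). The side view shows it at about (320,215), with the bottle at (303,262) and the weighing bottle at (342,265). I'll enlarge both.

```bash
python3 - <<'E'
from h import *
a=load('scene0')['img'][145:305,245:405,::-1]; b=load('side0')['img'][130:290,245:405,::-1]
cv2.imwrite('pics/sc.png',cv2.resize(a,None,fx=3.75,fy=3.75,interpolation=cv2.INTER_CUBIC))
cv2.imwrite('pics/si.png',cv2.resize(b,None,fx=3.75,fy=3.75,interpolation=cv2.INTER_CUBIC))
E
```

```text
(no output)
```

View pics/sc.png

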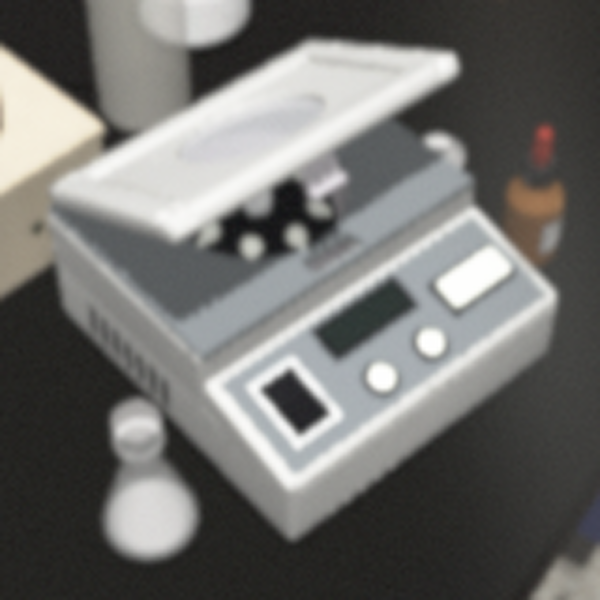

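View pics/si.png

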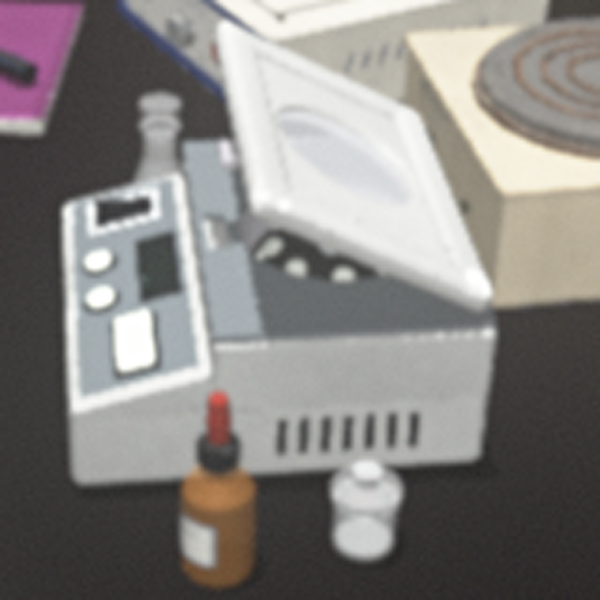

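```bash
cat > m.py <<'E'
from h import *
s=load('scene0');t=load('side0')
pts={'run':((382,377),(99,259)),'open':((431,341),(101,296)),'pulse':((472,277),(135,341)),'rocker':((295,402),(124,209)),
'cFL':((292,482),(67,207)),'cFR':((553,293),(75,405)),'cBR':((476,210),(210,372)),'cBL':((212,388),(180,180)),'lidFL':((178,235),(225,30)),'lidFR':((457,62),(262,207)),'drop_tip':((545,130),(218,397))}
P={}
for k,(a,b) in pts.items():
    ua=(s,245+a[0]/3.75-.4,145+a[1]/3.75-.4);ub=(t,245+b[0]/3.75-.4,130+b[1]/3.75-.4)
    P[k]=tri([ua,ub]);
    o,r=ray(*ua);r/=np.linalg.norm(r);e=P[k]-o;e-=r*(e@r)
    print(k,P[k].round(4),'res',np.linalg.norm(e).round(4),'dep',dep(*ua).round(3),dep(*ub).round(3))
y=P['cFL']-P['cFR'];print('yaw from front edge',np.degrees(np.arctan2(-y[0],y[1])),np.linalg.norm(y))
y=P['run']-P['open'];print(np.degrees(np.arctan2(-y[0],y[1])),np.linalg.norm(y))
y=P['rocker']-P['pulse'];print(np.degrees(np.arctan2(-y[0],y[1])),np.linalg.norm(y))
y=P['lidFL']-P['lidFR'];print(np.degrees(np.arctan2(-y[0],y[1])),np.linalg.norm(y))
y=P['cBL']-P['cBR'];print(np.degrees(np.arctan2(-y[0],y[1])),np.linalg.norm(y))
E
python3 m.py
```

```text
run [0.4728 0.0936 0.0701] res 0.0008 dep [0.472 0.093 0.07 ] [0.473 0.092 0.071]
open [0.4633 0.0565 0.0704] res 0.0004 dep [0.462 0.059 0.073] [0.463 0.052 0.073]
pulse [0.467  0.0044 0.0739] res 0.0002 dep [0.465 0.007 0.077] [0.466 0.    0.077]
rocker [0.5013 0.1371 0.0732] res 0.001 dep [0.499 0.138 0.075] [0.502 0.137 0.074]
cFL [0.4767 0.1731 0.0598] res 0.0006 dep [0.477 0.174 0.061] [0.476 0.173 0.06 ]
cFR [ 0.4259 -0.0223  0.0612] res 0.0001 dep [ 0.426 -0.022  0.062] [ 0.425 -0.024  0.063]
cBR [ 0.4921 -0.0411  0.0781] res 0.0017 dep [ 0.523 -0.111 -0.001] [ 0.494 -0.039  0.077]
cBL [0.5435 0.1561 0.0747] res 0.0013 dep [0.541 0.158 0.078] [0.543 0.152 0.078]
lidFL [0.568  0.1474 0.1762] res 0.0028 dep [0.565 0.149 0.176] [0.567 0.137 0.183]
lidFR [ 0.5175 -0.0474  0.1775] res 0.0006 dep [ 0.515 -0.044  0.181] [ 0.518 -0.047  0.178]
drop_tip [ 0.4776 -0.0971  0.1076] res 0.0001 dep [ 0.478 -0.097  0.108] [ 0.478 -0.096  0.106]
yaw from front edge -14.560086655659793 0.20194779567440552
-14.342779256285548 0.038304686189819345
-14.515360780404407 0.13707974352242316
-14.533182069254268 0.20120280762791742
-14.604913474912834 0.20382795597728365
```

Yaw is −14.5° from five independent pairs, and the heights match the text: console 60/78 mm, dropper tip 108 mm. Next I'll fix the machine frame and check the lid's push point and the path clearance by depth.

```bash
cat >> h.py <<'E'
O=np.array([0.558,0.048,0]);Rm=R.from_euler('z',-14.5,degrees=True).as_matrix()
def m2w(p): return O+Rm@np.array(p)
def w2m(p): return Rm.T@(np.array(p)-O)
def proj(d,p):
    q=d['T'][:3,:3].T@(np.array(p)-d['T'][:3,3]);fx,fy,cx,cy=d['K'];return fx*q[0]/q[2]+cx,fy*q[1]/q[2]+cy
def to(pm,tilt=0):
    """rows (fractions) from present tool pose to machine-frame point pm; tilt deg about machine y (body leans to robot)"""
    s=read_state();T=R.from_quat(s['eef_rot'])
    des=R.from_matrix(Rm)*R.from_euler('y',tilt,degrees=True)*R.from_matrix([[-1,0,0],[0,1,0],[0,0,-1]])
    rv=(T.inv()*des).as_rotvec()
    print('t',s['time'],'mach',w2m(s['ee_pos']).round(4),'F',s['ft_force'].round(1),'w',round(s['width'],4))
    print('  shift/0.04 (tool now):',(T.inv().apply(m2w(pm)-s['ee_pos'])/.04).round(2),' turn frac:',(rv/np.radians(120)).round(3),'deg',np.degrees(rv).round(1))
E
python3 - <<'E'
import m
from h import *
for k,p in m.P.items(): print(k,w2m(p).round(4))
s,t=m.s,m.t
for x in(-.004,0.01,.03):
  for d in(s,t):
    z=.1796-(x+.0036)*np.tan(.5)
    u,v=proj(d,m2w([x,0.05,z]));print('lid',x,z,(u,v),w2m(dep(d,u,v)).round(4))
# max heights along path
for d in(s,t):
  v,u=np.mgrid[0:400:2,0:640:2];fx,fy,cx,cy=d['K'];z=d['depth'][::2,::2]
  q=np.stack([(u-cx)/fx*z,(v-cy)/fy*z,z],-1)@d['T'][:3,:3].T+d['T'][:3,3]
  ok=(z>0)
  for x0 in np.arange(.2,.8,.1):
    print(round(x0,1),[ (lambda w:round(float(w.max()),2) if w.size else None)(q[...,2][ok&(abs(q[...,0]-x0-.05)<.05)&(abs(q[...,1]-y0-.05)<.05)]) for y0 in np.arange(-.2,.8,.1)])
to([-.004,0,.26])
E
```

```text
run [0.4728 0.0936 0.0701] res 0.0008 dep [0.472 0.093 0.07 ] [0.473 0.092 0.071]
open [0.4633 0.0565 0.0704] res 0.0004 dep [0.462 0.059 0.073] [0.463 0.052 0.073]
pulse [0.467  0.0044 0.0739] res 0.0002 dep [0.465 0.007 0.077] [0.466 0.    0.077]
rocker [0.5013 0.1371 0.0732] res 0.001 dep [0.499 0.138 0.075] [0.502 0.137 0.074]
cFL [0.4767 0.1731 0.0598] res 0.0006 dep [0.477 0.174 0.061] [0.476 0.173 0.06 ]
cFR [ 0.4259 -0.0223  0.0612] res 0.0001 dep [ 0.426 -0.022  0.062] [ 0.425 -0.024  0.063]
cBR [ 0.4921 -0.0411  0.0781] res 0.0017 dep [ 0.523 -0.111 -0.001] [ 0.494 -0.039  0.077]
cBL [0.5435 0.1561 0.0747] res 0.0013 dep [0.541 0.158 0.078] [0.543 0.152 0.078]
lidFL [0.568  0.1474 0.1762] res 0.0028 dep [0.565 0.149 0.176] [0.567 0.137 0.183]
lidFR [ 0.5175 -0.0474  0.1775] res 0.0006 dep [ 0.515 -0.044  0.181] [ 0.518 -0.047  0.178]
drop_tip [ 0.4776 -0.0971  0.1076] res 0.0001 dep [ 0.478 -0.097  0.108] [ 0.478 -0.096  0.106]
yaw from front edge -14.560086655659793 0.20194779567440552
-14.342779256285548 0.038304686189819345
-14.515360780404407 0.13707974352242316
-14.533
[... 1481 characters left out ...]
3, 0.12, 0.24, 0.0, None]
0.8 [0.12, 0.21, 0.11, 0.11, 0.11, 0.23, 0.24, 0.23, 0.01, None]
0.2 [None, None, None, None, -0.8, -0.79, -0.79, 0.4, 0.4, -0.79]
0.3 [0.0, 0.0, 0.0, 0.0, 0.0, 0.0, 0.01, 0.0, 0.0, 0.0]
0.4 [0.1, 0.11, 0.08, 0.08, 0.0, 0.01, 0.03, 0.03, 0.01, 0.0]
0.5 [0.05, 0.18, 0.18, 0.18, 0.1, 0.01, 0.03, 0.01, 0.01, 0.0]
0.6 [0.0, 0.14, 0.15, 0.17, 0.09, 0.23, 0.23, 0.23, 0.0, 0.19]
0.7 [0.12, 0.21, 0.11, 0.11, 0.11, 0.24, None, 0.23, None, 0.21]
0.8 [0.12, 0.21, 0.11, 0.11, 0.11, 0.24, 0.23, 0.23, None, None]
t 0.15 mach [-0.5152  0.4384  0.2219] F [-0.5 -0.4  0.2] w 0.0868
  shift/0.04 (tool now): [-13.01 -10.69  -0.94]  turn frac: [-0.001  0.    -0.01 ] deg [-0.1  0.  -1.2]
```

The depth confirms the push point, about (−0.004, 0, 0.178) in the machine frame. The straight path is clear above 0.2 m. I'll close the fingers and move over.

```bash
python3 -m inch '[[0,0,-0.9,0,0,-0.01],[-1,-0.8,0,0,0,0],[-1,-0.8,0,0,0,0],[-1,-0.8,0,0,0,0]]' -1 20 && python3 -m inch '[[-1,-0.8,0,0,0,0],[-1,-0.8,0,0,0,0],[-1,-0.8,0,0,0,0],[-1,-0.8,0,0,0,0],[-1,-0.8,0,0,0,0]]' && python3 -c "
from h import *
to([-.004,0,.26])"
```

```text
time: 0.65
ee_pos: [0.262, 0.4773, 0.2584]
eef_rot: [0.126, 0.992, -0.0, -0.0]
ft_force: [0.2, 1.3, -0.3]
width: 0.055
time: 1.27
ee_pos: [0.4155, 0.2723, 0.2585]
eef_rot: [0.126, 0.992, 0.0, -0.0]
ft_force: [0.0, 0.3, 0.4]
width: 0.0054
t 1.275 mach [-0.1941  0.1814  0.2585] F [0.  0.3 0.4] w 0.0054
  shift/0.04 (tool now): [-4.75 -4.54 -0.04]  turn frac: [ 0. -0.  0.] deg [ 0. -0.  0.]
```

```bash
python3 -m inch '[[-0.9,-0.9,0,0,0,0],[-0.9,-0.9,0,0,0,0],[-0.9,-0.9,0,0,0,0],[-0.9,-0.9,0,0,0,0],[-0.9,-0.9,0,0,0,0]]' && python3 -m inch '[[0,0,0,0,0,0],[0,0,0,0,0,0]]' && python3 -c "
from h import *
to([-.004,0,.20])
snap('scene','sc1');snap('side','si1')
for n in ('sc1','si1'):
  d=load(n);print(proj(d,read_state()['ee_pos']))
cv2.imwrite('pics/c1.png',np.hstack([cv2.resize(load(n)['img'][y:y+160,x:x+160,::-1],None,fx=2.5,fy=2.5,interpolation=2) for n,x,y in(('sc1',245,105),('si1',245,90))]))
"
```

```text
time: 1.9
ee_pos: [0.5445, 0.0531, 0.2585]
eef_rot: [0.126, 0.992, 0.0, 0.0]
ft_force: [0.1, 0.4, -0.2]
width: 0.0004
time: 2.15
ee_pos: [0.5437, 0.0551, 0.2582]
eef_rot: [0.126, 0.992, 0.0, -0.0]
ft_force: [-0.2, -0.4, 0.5]
width: 0.0003
t 2.15 mach [-0.0156  0.0033  0.2582] F [-0.2 -0.4  0.5] w 0.0003
  shift/0.04 (tool now): [-0.29 -0.08  1.46]  turn frac: [ 0. -0.  0.] deg [ 0. -0.  0.]
(np.float64(329.3352404609085), np.float64(151.94038280893784))
(np.float64(308.25803052070955), np.float64(120.75022681275804))
```

View pics/c1.png

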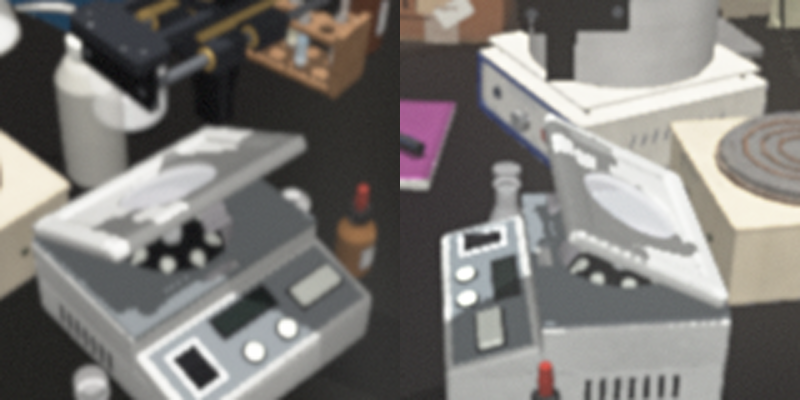

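The fingertips show where calibration predicts, at scene (329,152). With the lid sloped, the tip's front edge touches first, so I'll start with the centre at x = +0.004 and follow the arc down.

```bash
python3 -m inch '[[-0.25,-0.08,0.75,0,0,0],[-0.25,0,0.7,0,0,0],[0,0,0,0,0,0]]' && python3 -m inch '[[0,0,0.2,0,0,0],[0.1,0,0.2,0,0,0],[0.1,0,0.2,0,0,0],[0,0,0,0,0,0]]' && python3 -c "
from h import *
to([-.024,0,.116])"
```

```text
time: 2.62
ee_pos: [0.5613, 0.0473, 0.1988]
eef_rot: [0.125, 0.992, -0.001, -0.002]
ft_force: [-0.2, 0.4, 0.4]
width: 0.0005
time: 3.12
ee_pos: [0.5544, 0.0488, 0.1764]
eef_rot: [0.126, 0.992, 0.0, -0.0]
ft_force: [0.6, 1.1, 1.9]
width: 0.0009
t 3.125 mach [-3.700e-03 -1.000e-04  1.764e-01] F [0.6 1.1 1.9] w 0.0009
  shift/0.04 (tool now): [0.51 0.   1.51]  turn frac: [ 0. -0.  0.] deg [ 0. -0.  0.]
```

Contact is made at 1.9 N, as the text gives. I'll push down along the arc.

```bash
python3 -m inch '[[0.1,0,0.25,0,0,0],[0.1,0,0.25,0,0,0],[0.1,0,0.25,0,0,0],[0.1,0,0.25,0,0,0]]' && python3 -m inch '[[0.05,0,0.2,0,0,0],[0.05,0,0.15,0,0,0],[0,0,0.1,0,0,0],[0,0,0,0,0,0]]' && python3 -c "
from h import *
to([-.024,0,.116])"
```

```text
time: 3.62
ee_pos: [0.5394, 0.0523, 0.1359]
eef_rot: [0.126, 0.992, -0.0, 0.0]
ft_force: [2.4, 0.1, 2.9]
width: 0.0008
time: 4.12
ee_pos: [0.5353, 0.0533, 0.1182]
eef_rot: [0.126, 0.992, -0.0, -0.0]
ft_force: [2.1, -0.1, 3.1]
width: 0.0006
t 4.125 mach [-0.0233 -0.0005  0.1182] F [ 2.1 -0.1  3.1] w 0.0006
  shift/0.04 (tool now): [0.02 0.01 0.05]  turn frac: [-0. -0.  0.] deg [-0. -0.  0.]
```

```bash
python3 -m inch '[[0,0,0.1,0,0,0],[0,0,0,0,0,0]]' && python3 -m inch '[[0,0,0.05,0,0,0],[0,0,0,0,0,0]]'
```

```text
time: 4.38
ee_pos: [0.5352, 0.0534, 0.1149]
eef_rot: [0.126, 0.992, 0.0, -0.0]
ft_force: [-3.3, -0.3, 11.6]
width: 0.0006
time: 4.62
ee_pos: [0.5352, 0.0534, 0.1141]
eef_rot: [0.126, 0.992, 0.0, -0.0]
ft_force: [-10.6, -1.7, 24.5]
width: 0.0001
```

The lid is at its rigid stop, with the tip at 0.114 m and 24 N. I'll back off and look.

```bash
python3 -m inch '[[0,0,-0.3,0,0,0],[0,0,-0.7,0,0,0],[0,0,-0.7,0,0,0],[0,0,0,0,0,0]]' && python3 -c "
from h import *
to([-.088,0.072,.14],-15)
to([-.088,0.072,.14],15)
snap('scene','sc2');snap('side','si2')
cv2.imwrite('pics/c2.png',np.hstack([cv2.resize(load(n)['img'][y:y+160,x:x+160,::-1],None,fx=2.5,fy=2.5,interpolation=2) for n,x,y in(('sc2',245,125),('si2',245,110))]))
"
```

```text
time: 5.12
ee_pos: [0.5361, 0.0536, 0.1819]
eef_rot: [0.126, 0.992, 0.001, 0.001]
ft_force: [-0.6, -0.5, 0.1]
width: 0.0004
t 5.125 mach [-0.0226 -0.      0.1819] F [-0.6 -0.5  0.1] w 0.0004
  shift/0.04 (tool now): [1.64 1.8  1.05]  turn frac: [ 0.001 -0.124  0.   ] deg [  0.1 -14.9   0. ]
t 5.125 mach [-0.0226 -0.      0.1819] F [-0.6 -0.5  0.1] w 0.0004
  shift/0.04 (tool now): [1.64 1.8  1.05]  turn frac: [0.001 0.126 0.   ] deg [ 0.1 15.1  0. ]
```

View pics/c2.png

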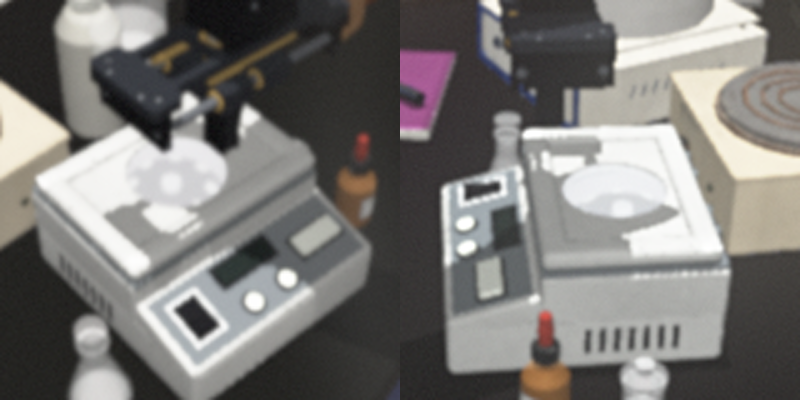

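The lid lies flat and shut, with the hand 65 mm above it. Next I'll tilt the tool 15° to match the console normal and go above the rocker's near half.

```bash
python3 -m inch '[[0.8,0.9,0,0,-0.062,0],[0.85,0.9,0,0,-0.062,0],[0,0,0,0,0,0],[0,0,0,0,0,0]]' && python3 -c "
from h import *
to([-.095,0.072,.09],-15)
to([-.089,0.072,.068],-15)
snap('scene','sc3');snap('side','si3')
cv2.imwrite('pics/c3.png',np.hstack([cv2.resize(load(n)['img'][y:y+160,x:x+160,::-1],None,fx=2.5,fy=2.5,interpolation=2) for n,x,y in(('sc3',245,145),('si3',245,110))]))
"
```

```text
time: 5.72
ee_pos: [0.4893, 0.1394, 0.1754]
eef_rot: [0.124, 0.984, -0.017, 0.128]
ft_force: [0.2, 0.1, 0.5]
width: 0.0011
t 5.725 mach [-0.0894  0.0713  0.1754] F [0.2 0.1 0.5] w 0.0011
  shift/0.04 (tool now): [0.68 0.02 2.03]  turn frac: [-0.    -0.002  0.001] deg [-0.  -0.2  0.1]
t 5.725 mach [-0.0894  0.0713  0.1754] F [0.2 0.1 0.5] w 0.0011
  shift/0.04 (tool now): [0.68 0.02 2.6 ]  turn frac: [-0.    -0.002  0.001] deg [-0.  -0.2  0.1]
```

View pics/c3.png

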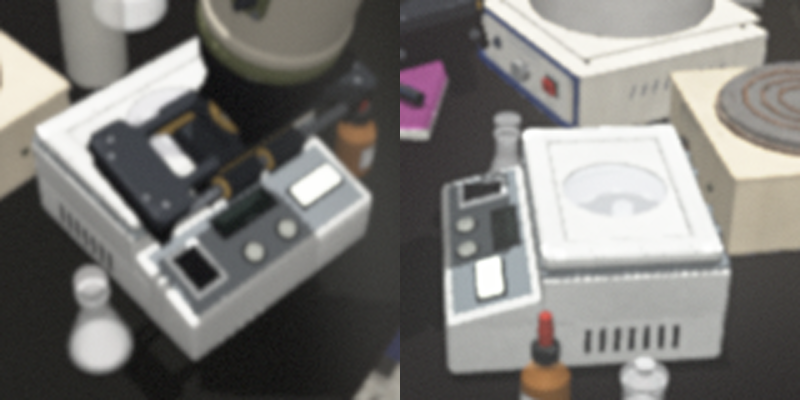

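```bash
python3 -m inch '[[0.68,0.02,0.7,0,0,0],[0,0,0.8,0,0,0],[0,0,0.4,0,0,0],[0,0,0,0,0,0]]' && python3 -m inch '[[0,0,0.3,0,0,0],[0,0,0.1,0,0,0],[0,0,0,0,0,0]]' && python3 -c "
from h import *
to([-.089,0.072,.068],-15)"
```

```text
time: 6.32
ee_pos: [0.4836, 0.1404, 0.0945]
eef_rot: [0.126, 0.984, -0.018, 0.127]
ft_force: [0.4, -0.1, 0.5]
width: 0.0005
time: 6.7
ee_pos: [0.4875, 0.1409, 0.0802]
eef_rot: [0.125, 0.984, -0.016, 0.128]
ft_force: [-0.3, -0.4, -0.2]
width: 0.0004
t 6.7 mach [-0.0915  0.0723  0.0802] F [-0.3 -0.4 -0.2] w 0.0004
  shift/0.04 (tool now): [ 0.02 -0.01  0.31]  turn frac: [-0.    -0.001  0.   ] deg [-0.  -0.1  0. ]
```

```bash
python3 -m inch '[[0,0,0.1,0,0,0],[0,0,0.05,0,0,0],[0,0,0,0,0,0]]' && python3 -m inch '[[0,0,0.05,0,0,0],[0,0,0,0,0,0]]' && python3 -m inch '[[0,0,0.05,0,0,0],[0,0,0,0,0,0]]'
```

```text
time: 7.08
ee_pos: [0.489, 0.1407, 0.0743]
eef_rot: [0.125, 0.984, -0.016, 0.128]
ft_force: [0.6, 0.4, 1.3]
width: 0.0004
time: 7.32
ee_pos: [0.4895, 0.1403, 0.0723]
eef_rot: [0.125, 0.984, -0.016, 0.128]
ft_force: [-0.6, 0.3, 0.6]
width: 0.0006
time: 7.58
ee_pos: [0.4901, 0.1404, 0.0714]
eef_rot: [0.125, 0.984, -0.016, 0.128]
ft_force: [-8.8, -2.5, 15.5]
width: 0.0003
```

The reaction dropped and then hit a hard stop at 15 N, which suggests the rocker flipped. I'll back off and check it with the cameras.

```bash
python3 -m inch '[[0,0,-0.5,0,0,0],[0,0,-1,0,0,0],[0,-1,-1,0,0,0],[0,-1,0,0,0,0],[0,0,0,0,0,0]]' && python3 -c "
from h import *
to([-.077,-0.065,.10],-15)
snap('scene','sc4');snap('side','si4')
cv2.imwrite('pics/c4.png',np.hstack([cv2.resize(load(n)['img'][y:y+40,x:x+40,::-1],None,fx=9,fy=9,interpolation=2) for n,x,y in(('scene0',303,232),('sc4',303,232))]))
cv2.imwrite('pics/c4b.png',np.hstack([cv2.resize(load(n)['img'][y:y+40,x:x+40,::-1],None,fx=9,fy=9,interpolation=2) for n,x,y in(('side0',258,168),('si4',258,168))]))
# depth along rocker x line, height above console
for n in('scene0','sc4','side0','si4'):
  d=load(n);o=[]
  for x in np.arange(-.096,-.057,.004):
    u,v=proj(d,m2w([x,.072,.073+(x+.075)*.268]));p=w2m(dep(d,u,v));o.append((round(p[0]*1e3,1),round((p[2]-.070-(p[0]+.075)*.268)*1e3,1)))
  print(n,o)
"
```

```text
time: 8.2
ee_pos: [0.4448, 0.0673, 0.1675]
eef_rot: [0.127, 0.983, -0.016, 0.129]
ft_force: [0.5, 1.0, 0.3]
width: 0.0003
t 8.2 mach [-0.1145 -0.0097  0.1675] F [0.5 1.  0.3] w 0.0003
  shift/0.04 (tool now): [-0.48 -1.38  1.87]  turn frac: [ 0.    -0.001 -0.002] deg [ 0.1 -0.1 -0.2]
scene0 [(np.float64(-96.0), np.float64(3.0)), (np.float64(-94.9), np.float64(9.1)), (np.float64(-90.4), np.float64(8.0)), (np.float64(-85.7), np.float64(6.6)), (np.float64(-82.7), np.float64(8.5)), (np.float64(-76.6), np.float64(4.3)), (np.float64(-71.8), np.float64(2.7)), (np.float64(-68.7), np.float64(4.4)), (np.float64(-64.8), np.float64(4.5)), (np.float64(-59.1), np.float64(1.2))]
sc4 [(np.float64(-96.9), np.float64(4.9)), (np.float64(-92.9), np.float64(4.8)), (np.float64(-88.8), np.float64(4.7)), (np.float64(-84.8), np.float64(4.8)), (np.float64(-80.7), np.float64(4.4)), (np.float64(-77.8), np.float64(6.7)), (np.float64(-75.0), np.float64(9.0)), (np.float64(-69.7), np.float64(6.4)), (np.float64(-67.6), np.float64(10.1)), (np.float64(-61.3), np.float64(5.4))]
side0 [(np.float64(-96.0), np.float64(2.0)), (np.float64(-92.1), np.float64(8.7)), (np.float64(-88.2), np.float64(8.6)), (np.float64(-84.3), np.float64(9.5)), (np.float64(-80.1), np.float64(6.1)), (np.float64(-76.1), np.float64(4.6)), (np.float64(-72.2), np.float64(5.6)), (np.float64(-68.1), np.float64(4.2)), (np.float64(-64.0), np.float64(2.5)), (np.float64(-60.0), np.float64(3.1))]
si4 [(np.float64(-96.0), np.float64(2.6)), (np.float64(-92.0), np.float64(3.1)), (np.float64(-88.0), np.float64(3.8)), (np.float64(-84.1), np.float64(4.5)), (np.float64(-80.1), np.float64(4.2)), (np.float64(-76.2), np.float64(6.0)), (np.float64(-72.3), np.float64(7.7)), (np.float64(-68.4), np.float64(8.6)), (np.float64(-64.4), np.float64(8.2)), (np.float64(-59.9), np.float64(1.3))]
```

View pics/c4.png

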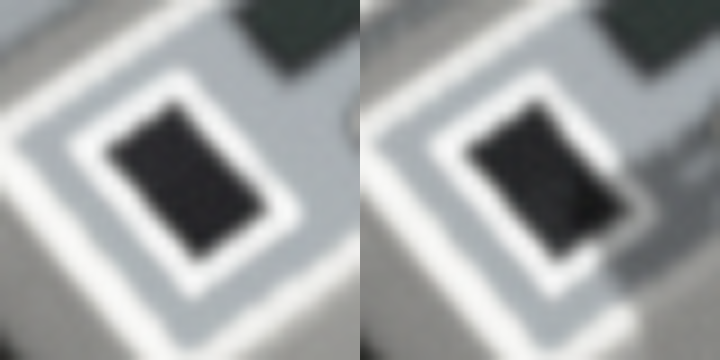

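View pics/c4b.png

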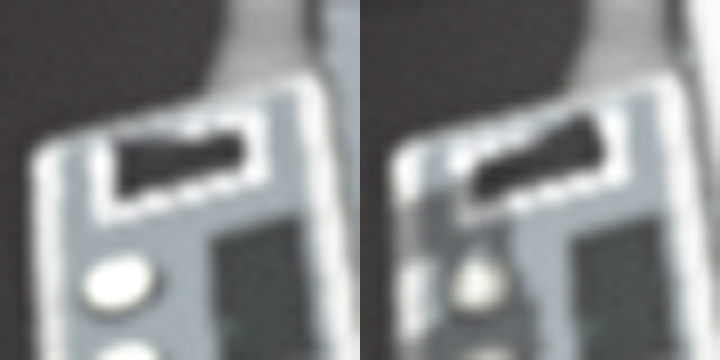

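Rocker confirmed on. Its near half went from about +8.6 mm to +3.5 mm and the far half came up; the lid is still shut. Now the pulse key.

```bash
python3 -m inch '[[-0.24,-0.7,0,0,0,0],[-0.24,-0.68,0.4,0,0,0],[0,0,0.7,0,0,0],[0,0,0.5,0,0,0],[0,0,0,0,0,0]]' && python3 -m inch '[[0,0,0.25,0,0,0],[0,0,0.15,0,0,0],[0,0,0,0,0,0]]' && python3 -c "
from h import *
to([-.077,-.065,.0725],-15)"
```

```text
time: 8.93
ee_pos: [0.4646, 0.0074, 0.1089]
eef_rot: [0.124, 0.984, -0.018, 0.127]
ft_force: [-0.2, 0.5, -0.7]
width: 0.0003
time: 9.3
ee_pos: [0.469, 0.0062, 0.0946]
eef_rot: [0.125, 0.984, -0.016, 0.128]
ft_force: [-0.6, -0.7, -0.6]
width: 0.0006
t 9.3 mach [-0.0756 -0.0628  0.0946] F [-0.6 -0.7 -0.6] w 0.0006
  shift/0.04 (tool now): [ 0.17 -0.06  0.53]  turn frac: [-0.    -0.001  0.   ] deg [-0.  -0.1  0. ]
```

```bash
python3 -m inch '[[0.17,-0.05,0.2,0,0,0],[0,0,0.15,0,0,0],[0,0,0,0,0,0]]' && python3 -m inch '[[0,0,0.07,0,0,0],[0,0,0.05,0,0,0],[0,0,0,0,0,0]]' && python3 -c "
from h import *
to([-.077,-.065,.0725],-15)"
```

```text
time: 9.68
ee_pos: [0.4655, 0.0048, 0.0791]
eef_rot: [0.125, 0.984, -0.017, 0.128]
ft_force: [0.7, 0.0, -0.2]
width: 0.0006
time: 10.05
ee_pos: [0.4672, 0.0047, 0.0751]
eef_rot: [0.125, 0.984, -0.016, 0.129]
ft_force: [-1.2, 0.1, 2.8]
width: 0.0006
t 10.05 mach [-0.077  -0.0646  0.0751] F [-1.2  0.1  2.8] w 0.0006
  shift/0.04 (tool now): [ 0.02 -0.01  0.06]  turn frac: [ 0.    -0.001  0.   ] deg [ 0.  -0.1  0. ]
```

Contact at 2.8 N. I'll press to the bottom.

```bash
python3 -m inch '[[0,0,0.06,0,0,0],[0,0,0,0,0,0]]' && python3 -m inch '[[0,0,0.03,0,0,0],[0,0,0,0,0,0]]' 
```

```text
time: 10.3
ee_pos: [0.4678, 0.0046, 0.0729]
eef_rot: [0.125, 0.984, -0.016, 0.129]
ft_force: [-5.0, -0.6, 8.6]
width: 0.0009
time: 10.55
ee_pos: [0.468, 0.0045, 0.0726]
eef_rot: [0.125, 0.984, -0.016, 0.128]
ft_force: [-17.1, -1.2, 31.5]
width: 0.0003
```

It's against the hard stop at 31 N, well above the 4.2 N spring. I'll ease off a little and check everything before handing in.

```bash
python3 -m inch '[[0,0,-0.015,0,0,0],[0,0,0,0,0,0],[0,0,0,0,0,0]]'; python3 -c "
from h import *
to([-.077,-.065,.0725],-15)
snap('scene','sc5');snap('side','si5')
print(read_state()['ft_force'])
cv2.imwrite('pics/c5.png',np.hstack([cv2.resize(load(n)['img'][y:y+160,x:x+160,::-1],None,fx=2.5,fy=2.5,interpolation=2) for n,x,y in(('sc5',245,145),('si5',245,130))]))
d=load('si5')
for p in((-.0255,.05,.118),(.05,.08,.118),(-.0875,.072,.07),(-.066,.072,.08)):
  print(p,w2m(dep(d,*proj(d,m2w(p)))).round(4))
"
```

```text
time: 10.92
ee_pos: [0.4679, 0.0046, 0.0727]
eef_rot: [0.125, 0.984, -0.016, 0.128]
ft_force: [-12.1, -0.7, 20.5]
width: 0.0005
t 10.925 mach [-0.0764 -0.0646  0.0727] F [-12.1  -0.7  20.5] w 0.0005
  shift/0.04 (tool now): [ 0.02 -0.01  0.  ]  turn frac: [ 0.    -0.001 -0.   ] deg [ 0.  -0.1 -0. ]
[-10.167771    -0.79394413  20.542561  ]
(-0.0255, 0.05, 0.118) [-0.0254  0.0512  0.1173]
(0.05, 0.08, 0.118) [0.0505 0.083  0.1163]
(-0.0875, 0.072, 0.07) [-0.0914 -0.1142  0.1843]
(-0.066, 0.072, 0.08) [-0.0729 -0.0795  0.1712]
```

View pics/c5.png

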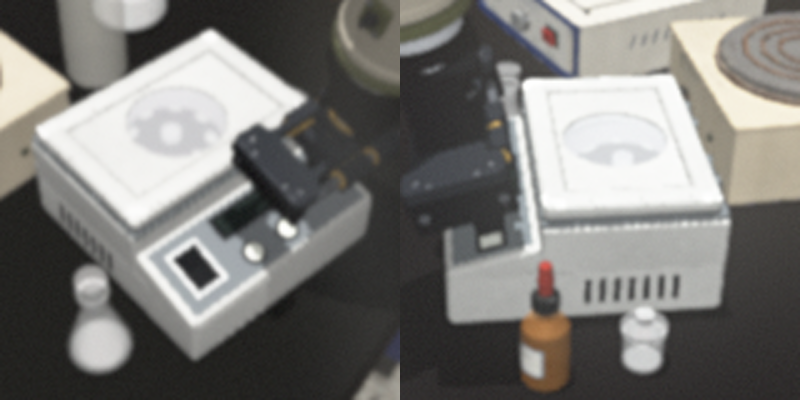

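The key sits at 72.7 mm, against about 72 mm expected fully down, with 20 N on it. The lid top reads 117 mm (shut), and the flask, bottle and weighing bottle are where they were. Handing in.

```bash
python3 -c "
from bench import close_job
print(close_job())"
```

```text
the job is handed in; nothing more can be done
None
```

I pushed the lid shut onto its catch, switched the mains rocker on, and handed the job in at about 11 s with closed fingertips holding the pulse key down. The hand-in reports no verdict.

What my last checks showed:
- **Lid:** its top measured 116–117 mm high against 118 mm expected shut, with nothing on it.
- **Rocker:** by depth after I backed off, its near half had gone from about 8.6 to 3.5 mm above the console and its far half had come up. In the last view the hand blocked the side camera's depth check, so that reading is from just before the key press.
- **Pulse key:** the fingertip stalled at 72.7 mm, against about 72 mm expected fully down, with about 20 N upward on the wrist. It touched 31 N briefly before I eased off.
- **Round keys:** the fingers came down well clear of both. I judged this by position and picture only and did not measure their travel.
- **Glassware and bottle:** they look unmoved in the pictures; I did not measure their positions.

No check failed.

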